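# Draw the long plate onto the viewing window

## Task

The long glass plate lies in the rear bay of one lane of the plate viewer. Press on top of it and slide it toward the front of the viewer until its front edge rests against the front lip, so that it covers the dark window. Keep it lying flat in its lane all the way, leave the short plate where it lies in the other lane, and take the hand away.

Things in the scene. Friction and masses are not known exactly. Their poses are not given: they have to be found in the camera images.
- viewer: fixed low grey bench viewer, 218 mm long (its x) by 184 mm wide (its y). Two 80 mm wide lanes run along its x, centre lines at y = +44 and -44 mm, with a level floor 20 mm above the origin, which is on the worktop. Rails, front lip and rear wall stand 7 mm above the floor. -x is the front, roughly toward the robot; each lane has a flush dark window in front, a plain grey bay behind
- front_lip (a point): point at lane floor height on the viewer's centre line (y = 0), in the plane of the front lips' inner faces (viewer x = -100 mm), where a drawn plate's front edge stops; the rear wall's inner face is at viewer x = +102 mm. Axes as the viewer's
- long_plate: the plate to draw: clear glass, white coat underneath, 110 mm long (its x, along the lane) x 76 mm wide x 5 mm thick, about 150 g. Origin at the centre of its underside. It starts in the rear bay of either lane, 4 to 14 mm from the rear wall, its top 2 mm below the rail tops. It slides easily: fingertips pressed on it with 5 to 15 N carry it along
- long_plate_top (a point): centre of the long plate's upper face
- long_plate_front (a point): middle of the long plate's front edge (half-way up its thickness), 55 mm from its centre toward the lip
- short_plate: the plate to leave alone, in the other lane's rear bay: same glass, 70 mm long (its x) x 76 mm wide x 5 mm thick. Origin at the centre of its underside
Mind the look-alikes: they are no part of the job. Leave any yellow look-alike of the long_plate alone.

How it is judged:
By the outcome, as a careful person would: the job done as asked, in the order asked, and still so for the second after the job is handed in, with the robot touching nothing.
It also fails if it takes over 32 s, if anything falls off the work surface, if the arm or the gripper's body presses on something with over 40 N, if the wrist force passes 120 N, or if a joint passes its speed limit or range.

## Robot

A 7-joint arm with a two-finger parallel gripper is mounted at the origin on a cart in front of the work surface, level with it; the furniture and walls round the work are solid. World frame = base frame: x ahead of the robot, y to its left, z up, the work surface at z = 0. Lengths are in m, angles in rad, forces in N, time in s.
With the tool pointing down it reaches from about 0.35 to 0.9 m from the base axis. Payload 8.1 kg.
Tool frame: the origin (TCP) lies on the centre line of the jaws, within the pads' length; the fingertips stand 14 mm ahead of it and the grasp point (between the pads) lies 5 mm behind it; z points along the fingers, y is the direction in which the jaws open and shut (so a half turn about z gives the same grasp; the last joint's range is limited). The gripper opens to 92 mm and grips with 3 to 60 N. Pads are 19 mm wide; open, the fingers measure 130 mm over their backs; the gripper's body (75 mm by 190 mm) begins 47 mm behind the grasp point.
Start: joints at [-1.344, 0.434, 0.025, 1.573, -0.012, 1.134, -0.075], TCP at [0.202, 0.591, 0.241] pointing down, gripper open.
Joint ranges: [-2.62, 2.62], [-0.44, 2.09], [-1.27, 1.32], [0.08, 2.57], [-1.32, 4.46], [0.12, 2], [-2.74, 2.74]. Speed limits (rad/s): [2.22, 2.22, 3.01, 3.01, 3.14, 3.14, 3.14].

## Interface

Orientations are given as a rotation vector (axis times angle).
In Python, from cell import arm, optics gives the robot as it stands.
- The arm moves only by the shell command python3 -m creep 'ROWS' [FORCE]. ROWS is JSON, a list of rows, each an object with "translation": the shift along the tool's x, y, z in m, a list of three; "rot": the turn, a rotation vector about the tool's x, y, z in degrees, a list of three; "jaw": the finger opening in m, from 0 to 0.0918. In form: [{"translation": [x, y, z], "rot": [wx, wy, wz], "jaw": jaw}, ...]. A call has 1 to 12 rows; each row shifts and turns the commanded pose from where the row before left it, along the tool's axes as they then stand; what a row does not reach is not made up. A row lasts 1/12 s, in which the tool goes at most 41.7 mm and 7.16 degrees, less where a joint would pass 70% of its speed; a pose out of reach is approached as far as the arm can. A call is refused whole if a number of a shift passes 0.0417 or a number of a turn 7.16, either way. A call with a gripper value outside its range is refused whole. The fingers move at their own pace and stop on an object; FORCE is the grip in N (left out, the last holds). Time passes only in rows, so rows that do not move let the fingers close. It gives the time, the measured TCP pose, the force and the opening at its end, in the units of the state.
- arm.observe(): the state, without advancing time (a new reading comes with each control period).
- optics.get_image(name): name is "side" or "top" or "wrist"; returns the picture (420x560x3 uint8, red, green, blue); there is no depth.
- optics.camera_info(name): a dict with "fx", "fy", "cx", "cy" (pixels), "R" (3x3) and "t" (3): a world point X has camera coordinates R X + t. Camera axes: x right, y down, z forward; pixel columns grow to the right and rows downward; lengths in m; the calibration is good to about 2 mm. A picture is of the moment at which its call begins: read the wrist's pose just before it. camera_info takes no time and is no camera call; for the wrist camera it gives the pose at the moment of the call.
- arm.sign_off(): hands the job in, once; it reports no verdict.
Trained networks look in the newest picture that a camera, given by its name, has taken for a name from the list of things; names that differ only in an ending like _2 or _b are one class to them, and where a whole thing is asked for, a point or a joint stands for the part that bears it (a point fixed in the world has none). Each returns a list of dicts, best first, with "score" (0 to 1); they miss things now and then, are a little off and sometimes report something else, mostly with a low value. They report only what shows in the picture. A call takes as long as a camera call. They do not tell look-alikes from the thing itself.
- optics.boxes_of(camera, thing): "location" ([column, row] in pixels, amid what is visible of it).
- optics.pinpoint(camera, thing): "location" ([column, row] in pixels: a listed point, or the origin of a listed thing).
The state is a dict: "clock": time; "joints": joint angles; "dq": joint speeds; "joint_efforts": joint torques, N m; "position": TCP position; "ee_rot": TCP orientation; "force": force on the tool from outside, world axes, zero at the start; "ft_torque": the same for the moment, N m; "width": opening from 0.0 (shut) to 1.0 (fully open).
Only numpy, scipy, OpenCV 4.12 (cv2) and the standard library are available. Lean on these libraries where they do the work, as an engineer would, in place of code of your own. Each camera call takes 0.05 s, during which the arm holds its last target.

## Working session

There is one attempt and no reset: what is moved stays moved. The work goes in short steps, Python scripts to look and compute and a shell command to move; the robot and the scene stay as the last step left them, time stands still between calls to the robot, and variables do not carry over. Pictures are saved under pics/ and viewed, and the job is handed in when it is done.

```bash
ls; mkdir -p pics
python3 - <<'E'
from cell import arm, optics
import cv2
s=arm.observe(); print(s)
for n in ["side","top","wrist"]:
    im=optics.get_image(n); cv2.imwrite(f"pics/a_{n}.png",im[:,:,::-1])
    for t in ["viewer","front_lip","long_plate","long_plate_top","long_plate_front","short_plate"]:
        try: print(n,t,[(round(d['score'],2),[round(float(x)) for x in d['location']]) for d in optics.pinpoint(n,t)][:4])
        except Exception as e: print(n,t,e)
print(arm.observe()['clock'])
E
```

```text
pics
{'clock': 0.0, 'joints': array([-1.34360314,  0.43521333,  0.02500276,  1.57408087, -0.01161614,
        1.13398511, -0.07504812]), 'dq': array([-3.92917722e-04,  8.72941300e-05, -2.88752035e-04, -5.75927573e-04,
       -3.22419475e-05, -6.89934894e-04,  7.04195947e-04]), 'joint_efforts': array([-1.40417410e-04, -6.67862678e+01,  9.84577686e-01, -3.14463580e+01,
       -6.07266370e-02,  4.32170264e-02,  1.56287665e-04]), 'position': array([0.20231302, 0.59084593, 0.23995756]), 'ee_rot': array([-5.15754271e-01, -3.09884947e+00,  2.41411488e-03]), 'force': array([ 0.17538944, -0.48335358, -0.24116472]), 'ft_torque': array([ 0.00098266, -0.02616758,  0.02268355]), 'width': 0.9961739006342717}
side viewer [(0.74, [276, 281])]
side front_lip [(0.69, [343, 280])]
side long_plate [(0.77, [242, 287]), (0.71, [282, 197]), (0.22, [343, 282])]
side long_plate_top [(0.78, [279, 193]), (0.67, [341, 282]), (0.61, [242, 288])]
side long_plate_front [(0.77, [257, 205]), (0.64, [281, 292])]
side short_plate [(0.68, [258, 249])]
top viewer [(0.84, [242, 219])]
top front_lip [(0.93, [235, 276])]
top long_plate [(0.93, [362, 211]), (0.67, [213, 198]), (0.61, [216, 227])]
top long_plate_top [(0.95, [217, 196]), (0.79, [364, 210])]
top long_plate_front [(0.95, [214, 224]), (0.9, [341, 184])]
top short_plate [(0.9, [264, 200])]
wrist viewer []
wrist front_lip []
wrist long_plate []
wrist long_plate_top []
wrist long_plate_front []
wrist short_plate []
1.05
```

View pics/a_side.png

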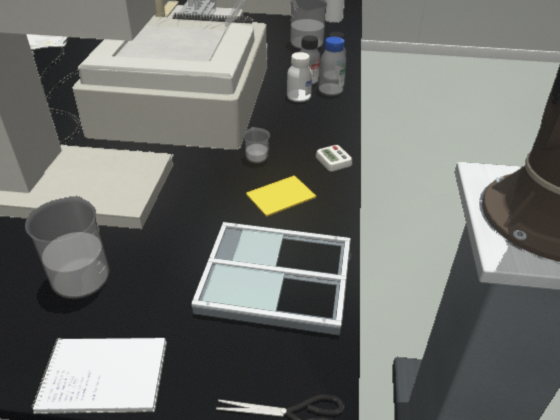

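View pics/a_top.png

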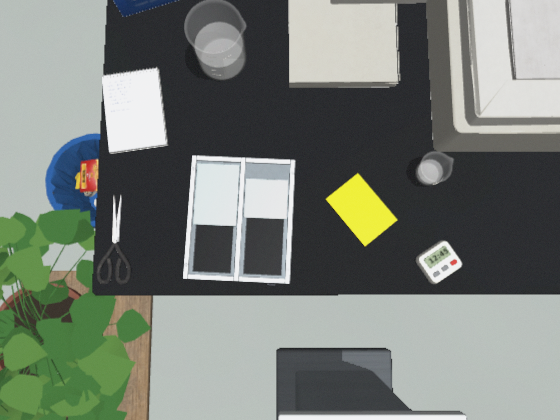

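The top view shows the viewer at about (242,219). The long plate is in the left lane at (217,196), the short plate in the right lane at (264,200), and the yellow look-alike at (362,210). I'll convert these to world positions.

```bash
cat > h.py <<'E'
import numpy as np
from cell import arm, optics
def bp(n,px,z,ci=None):
    c=ci or optics.camera_info(n); R=np.array(c['R']);t=np.array(c['t'])
    d=R.T@np.array([(px[0]-c['cx'])/c['fx'],(px[1]-c['cy'])/c['fy'],1]); o=-R.T@t
    return o+d*(z-o[2])/d[2]
def pj(n,X):
    c=optics.camera_info(n); p=np.array(c['R'])@np.array(X)+np.array(c['t'])
    return np.array([c['fx']*p[0]/p[2]+c['cx'],c['fy']*p[1]/p[2]+c['cy']])
E
python3 - <<'E'
from h import *
np.set_printoptions(precision=4,suppress=True)
for n,t,p,z in [("side","viewer",(276,281),0),("side","lip",(343,280),.02),("side","ltop",(242,288),.025),("side","lfront",(281,292),.0225),("side","short",(258,249),.02),
 ("top","viewer",(242,219),0),("top","lip",(235,276),.02),("top","ltop",(217,196),.025),("top","lfront",(214,224),.0225),("top","short",(264,200),.02)]:
    print(n,t,bp(n,p,z))
# outer corners, top of rails z=.027 (read in top view)
for p in [(194,156),(295,159),(289,283),(184,278)]: print(bp("top",p,.027))
c=optics.camera_info("top"); print(-np.array(c['R']).T@np.array(c['t']))
import cv2
im=cv2.imread("pics/a_top.png")[145:295,170:310]; cv2.imwrite("pics/b_top.png",cv2.resize(im,None,fx=4,fy=4,interpolation=cv2.INTER_CUBIC))
E
```

```text
side viewer [0.4823 0.2296 0.    ]
side lip [0.3779 0.232  0.02  ]
side ltop [0.5284 0.2732 0.025 ]
side lfront [0.4696 0.2711 0.0225]
side short [0.5182 0.1817 0.02  ]
top viewer [0.4853 0.2257 0.    ]
top lip [0.3833 0.2353 0.02  ]
top ltop [0.5231 0.2679 0.025 ]
top lfront [0.4738 0.2728 0.0225]
top short [0.5164 0.1853 0.02  ]
[0.5953 0.3098 0.027 ]
[0.5886 0.13   0.027 ]
[0.3709 0.1419 0.027 ]
[0.3801 0.3222 0.027 ]
[0.3669 0.1449 0.9065]
```

View pics/b_top.png

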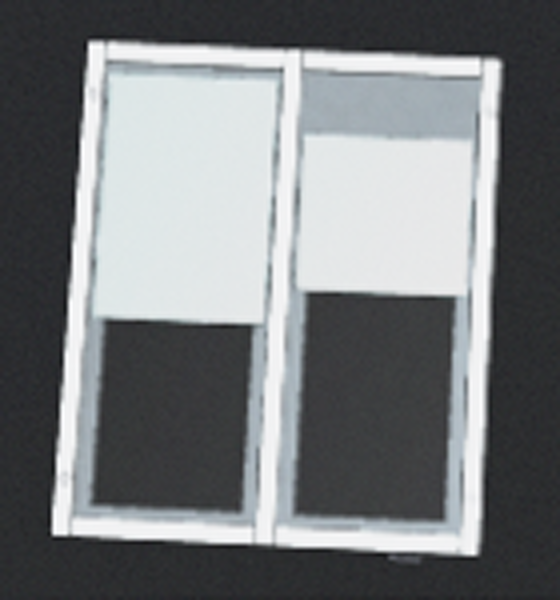

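View pics/a_wrist.png

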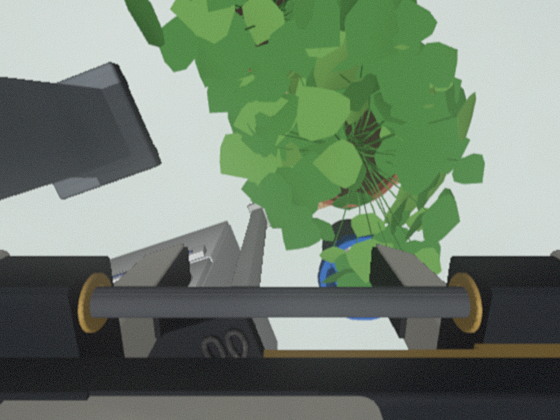

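Run:
```python
from h import *
np.set_printoptions(precision=3,suppress=True)
for z in (-.4,0,.2,.3):
    print(z,[bp("top",p,z)[:2] for p in [(150,330),(100,210),(95,155),(40,420)]])
for n in ["top","side"]:
    print(n,pj(n,[.2,.59,.24]),pj(n,[.2,.59,.1]))
    c=optics.camera_info(n);print(-np.array(c['R']).T@np.array(c['t']))
c=optics.camera_info("wrist");R=np.array(c['R']);print(-R.T@np.array(c['t']),R, c['fx'])
for p in [(0,0),(280,210),(560,420),(0,420),(560,0)]: print(p,bp("wrist",p,0))
```

```text
-0.4 [array([0.257, 0.491]), array([0.563, 0.632]), array([0.711, 0.653]), array([0.042, 0.755])]
0 [array([0.291, 0.385]), array([0.503, 0.483]), array([0.605, 0.498]), array([0.141, 0.568])]
0.2 [array([0.308, 0.332]), array([0.473, 0.409]), array([0.553, 0.42 ]), array([0.191, 0.475])]
0.3 [array([0.316, 0.305]), array([0.458, 0.371]), array([0.527, 0.381]), array([0.216, 0.428])]
top [-66.136 420.957] [ -3.233 396.83 ]
[0.367 0.145 0.907]
side [601.516 458.801] [537.909 531.048]
[0.416 0.795 0.619]
[0.132 0.615 0.385] [[ 0.325  0.946  0.001]
 [ 0.908 -0.312  0.278]
 [ 0.264 -0.09  -0.96 ]] 339.56224267402183
(0, 0) [-0.059  0.385  0.   ]
(280, 210) [0.24  0.579 0.   ]
(560, 420) [0.67  0.859 0.   ]
(0, 420) [0.407 0.095 0.   ]
(560, 0) [0.123 0.916 0.   ]
```

Run:
```python
from h import *
np.set_printoptions(precision=3,suppress=True)
for z in (-.6,-.4,-.3,-.2,-.1,0,.1):
    print(z,[bp("wrist",p,z)[:2] for p in [(222,155),(285,245),(350,275)]],[bp("top",p,z)[:2] for p in [(150,330),(100,215),(75,180)]])
```

```text
-0.6 [array([0.197, 0.418]), array([0.521, 0.5  ]), array([0.686, 0.664])] [array([0.24 , 0.544]), array([0.578, 0.706]), array([0.686, 0.788])]
-0.4 [array([0.183, 0.458]), array([0.442, 0.524]), array([0.574, 0.654])] [array([0.257, 0.491]), array([0.55 , 0.632]), array([0.643, 0.703])]
-0.3 [array([0.177, 0.478]), array([0.402, 0.535]), array([0.517, 0.649])] [array([0.266, 0.464]), array([0.536, 0.595]), array([0.622, 0.66 ])]
-0.2 [array([0.17 , 0.498]), array([0.363, 0.547]), array([0.461, 0.644])] [array([0.274, 0.438]), array([0.522, 0.557]), array([0.601, 0.617])]
-0.1 [array([0.164, 0.518]), array([0.323, 0.559]), array([0.405, 0.639])] [array([0.282, 0.411]), array([0.508, 0.52 ]), array([0.58 , 0.575])]
0 [array([0.157, 0.538]), array([0.284, 0.57 ]), array([0.348, 0.634])] [array([0.291, 0.385]), array([0.494, 0.483]), array([0.559, 0.532])]
0.1 [array([0.15 , 0.558]), array([0.244, 0.582]), array([0.292, 0.629])] [array([0.299, 0.358]), array([0.48 , 0.445]), array([0.538, 0.489])]
```

The plant is below the worktop, so the path at the current height is clear. The long plate's centre is about (0.526, 0.268) and the viewer's yaw is about -3.1°. I'll move above it, closing the jaws to 20 mm.

```bash
python3 -m creep '[{"translation":[-0.033,-0.0165,0],"rot":[0,0,0],"jaw":0.02},{"translation":[-0.033,-0.0165,0],"rot":[0,0,0],"jaw":0.02},{"translation":[-0.033,-0.0165,0],"rot":[0,0,0],"jaw":0.02},{"translation":[-0.033,-0.0165,0],"rot":[0,0,0],"jaw":0.02},{"translation":[-0.033,-0.0165,0],"rot":[0,0,0],"jaw":0.02},{"translation":[-0.033,-0.0165,0],"rot":[0,0,0],"jaw":0.02},{"translation":[-0.033,-0.0165,0],"rot":[0,0,0],"jaw":0.02},{"translation":[-0.033,-0.0165,0],"rot":[0,0,0],"jaw":0.02},{"translation":[-0.033,-0.0165,0],"rot":[0,0,0],"jaw":0.02},{"translation":[-0.033,-0.0165,0],"rot":[0,0,0],"jaw":0.02},{"translation":[-0.033,-0.0165,0],"rot":[0,0,0],"jaw":0.02},{"translation":[-0.033,-0.0165,0],"rot":[0,0,0],"jaw":0.02}]' 20
python3 -m creep '[{"translation":[0,0,0.02],"rot":[0,0,-5.25],"jaw":0.02},{"translation":[0,0,0.03],"rot":[0,0,-5.25],"jaw":0.02},{"translation":[0,0,0.03],"rot":[0,0,-5.25],"jaw":0.02},{"translation":[0,0,0],"rot":[0,0,0],"jaw":0.02}]'
cat > st.py <<'E'
from h import *
from scipy.spatial.transform import Rotation as Ro
np.set_printoptions(precision=4,suppress=True)
s=arm.observe(); R=Ro.from_rotvec(s['ee_rot']).as_matrix()
print(s['clock'],s['position'],'force',s['force'],'w',s['width']); print(R, 'yaw',np.degrees(np.arctan2(-R[0,1],R[1,1])))
E
python3 st.py
```

```text
clock: 2.05
position: [0.514, 0.2743, 0.241]
ee_rot: [0.516, 3.099, 0.001]
force: [-0.0, 0.6, 0.1]
width: 0.229
clock: 2.38
position: [0.5103, 0.2737, 0.1557]
ee_rot: [-0.08, -3.134, 0.007]
force: [-1.0, -1.2, -0.3]
width: 0.217
2.3833 [0.5103 0.2737 0.1557] force [-0.9963 -1.243  -0.2634] w 0.21739584821984057
[[-0.9987  0.0511 -0.0069]
 [ 0.0511  0.9987 -0.0044]
 [ 0.0067 -0.0047 -1.    ]] yaw -2.928792274101448
```

Run:
```python
from h import *
import cv2
np.set_printoptions(precision=4,suppress=True)
im=optics.get_image("wrist"); cv2.imwrite("pics/c_wrist.png",im[:,:,::-1]); ci=optics.camera_info("wrist")
for t,z in [("front_lip",.02),("long_plate_top",.025),("long_plate_front",.0225),("short_plate",.02)]:
    print(t,[(round(d['score'],2),d['location'],bp("wrist",d['location'],z,ci)) for d in optics.pinpoint("wrist",t)][:3])
print(pj("wrist",[.5103,.2737,.1417]))
```

```text
front_lip [(0.96, [213.1, 41.4], array([0.3831, 0.2304, 0.02  ]))]
long_plate_top [(0.82, [273.3, 219.7], array([0.5263, 0.2674, 0.025 ]))]
long_plate_front [(0.88, [273.2, 156.5], array([0.4725, 0.2707, 0.0225])), (0.74, [36.8, 242.0], array([0.536 , 0.0567, 0.0225]))]
short_plate [(0.61, [175.2, 218.9], array([0.5223, 0.1815, 0.02  ]))]
[274.6963 250.6614]
```

View pics/c_wrist.png

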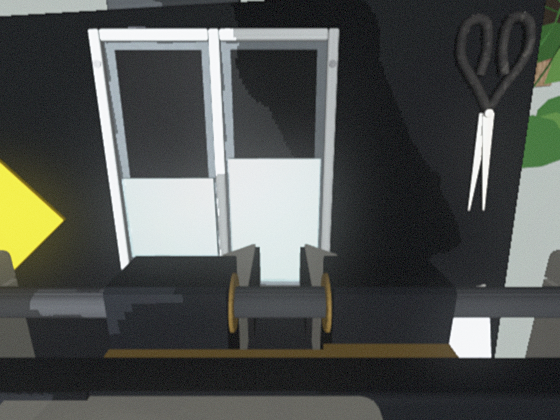

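The wrist view agrees: plate top at (273,220) → (0.526, 0.267), front edge at (273,157), lip at (213,41). I'll centre over the plate and descend.

```bash
python3 -m creep '[{"translation":[-0.008,-0.0025,0.02],"rot":[0,0,0],"jaw":0.02},{"translation":[-0.008,-0.0025,0.025],"rot":[0,0,0],"jaw":0.02},{"translation":[0,0,0.025],"rot":[0,0,0],"jaw":0.02},{"translation":[0,0,0.02],"rot":[0,0,0],"jaw":0.02},{"translation":[0,0,0.01],"rot":[0,0,0],"jaw":0.02},{"translation":[0,0,0],"rot":[0,0,0],"jaw":0.02}]'; python3 st.py
```

```text
clock: 3.13
position: [0.5281, 0.2699, 0.0599]
ee_rot: [-0.087, -3.139, 0.001]
force: [-0.7, 1.0, 0.6]
width: 0.218
3.1333 [0.5281 0.2699 0.0599] force [-0.678   0.9877  0.6131] w 0.21764643893507704
[[-0.9985  0.0554 -0.0014]
 [ 0.0554  0.9985 -0.0009]
 [ 0.0013 -0.001  -1.    ]] yaw -3.177334981071554
```

```bash
python3 -m creep '[{"translation":[0,-0.002,0],"rot":[0,0,0],"jaw":0.02},{"translation":[0,0,0.006],"rot":[0,0,0],"jaw":0.02},{"translation":[0,0,0.005],"rot":[0,0,0],"jaw":0.02},{"translation":[0,0,0.003],"rot":[0,0,0],"jaw":0.02},{"translation":[0,0,0],"rot":[0,0,0],"jaw":0.02},{"translation":[0,0,0],"rot":[0,0,0],"jaw":0.02}]'; python3 st.py
```

```text
clock: 3.63
position: [0.5286, 0.2679, 0.0468]
ee_rot: [0.086, 3.14, 0.0]
force: [-0.7, 0.9, 0.4]
width: 0.216
3.6333 [0.5286 0.2679 0.0468] force [-0.7114  0.9281  0.3613] w 0.2162227817520819
[[-0.9985  0.055   0.    ]
 [ 0.055   0.9985  0.0001]
 [-0.      0.0001 -1.    ]] yaw -3.1550048527127172
```

```bash
python3 -m creep '[{"translation":[0,0,0.003],"rot":[0,0,0],"jaw":0.02},{"translation":[0,0,0.003],"rot":[0,0,0],"jaw":0.02},{"translation":[0,0,0.001],"rot":[0,0,0],"jaw":0.02},{"translation":[0,0,0],"rot":[0,0,0],"jaw":0.02}]';  python3 -m creep '[{"translation":[0,0,0.001],"rot":[0,0,0],"jaw":0.02},{"translation":[0,0,0],"rot":[0,0,0],"jaw":0.02}]'
```

```text
clock: 3.97
position: [0.5285, 0.2678, 0.0396]
ee_rot: [-0.086, -3.14, 0.0]
force: [0.1, -0.3, 0.1]
width: 0.216
clock: 4.13
position: [0.5286, 0.2679, 0.0394]
ee_rot: [0.087, 3.14, 0.0]
force: [-2.2, -1.7, 7.8]
width: 0.215
```

```bash
python3 -m creep '[{"translation":[0,0,0.0003],"rot":[0,0,0],"jaw":0.02},{"translation":[0.001,0,0],"rot":[0,0,0],"jaw":0.02},{"translation":[0.002,0,0],"rot":[0,0,0],"jaw":0.02},{"translation":[0.003,0,0],"rot":[0,0,0],"jaw":0.02},{"translation":[0.003,0,0],"rot":[0,0,0],"jaw":0.02},{"translation":[0.003,0,0],"rot":[0,0,0],"jaw":0.02}]'; python3 -c "
from h import *;import cv2
im=optics.get_image('wrist'); cv2.imwrite('pics/d_wrist.png',im[:,:,::-1]);ci=optics.camera_info('wrist')
for t,z in [('front_lip',.02),('long_plate_front',.0225)]:
    print(t,[(round(d['score'],2),d['location'],bp('wrist',d['location'],z,ci)) for d in optics.pinpoint('wrist',t)][:2])
"; python3 st.py
```

```text
clock: 4.63
position: [0.5181, 0.269, 0.0394]
ee_rot: [0.087, 3.137, 0.002]
force: [3.3, 0.3, 5.0]
width: 0.218
front_lip []
long_plate_front [(0.94, [281.4, 149.0], array([0.46050549, 0.27258475, 0.0225    ]))]
4.7833 [0.5175 0.2691 0.0394] force [-0.4977  0.0055  7.7775] w 0.22003720681365183
[[-0.9985  0.055   0.0021]
 [ 0.055   0.9985  0.0012]
 [-0.002   0.0013 -1.    ]] yaw -3.151976074018987
```

View pics/d_wrist.png

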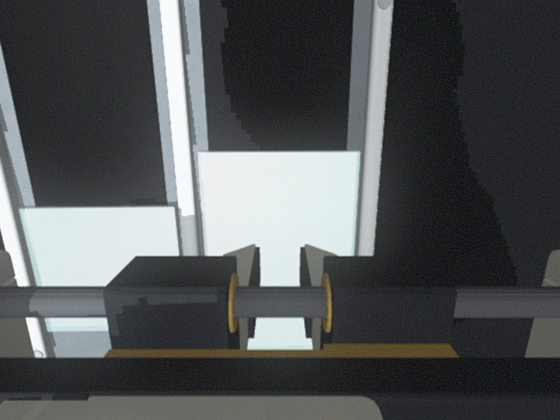

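The plate rides along: its front edge is now at (281,149) → x = 0.4605, and it is square in the lane. I'll continue the slide.

```bash
python3 -m creep '[{"translation":[0.002,0,0.0003],"rot":[0,0,0],"jaw":0.02},{"translation":[0.004,0,0],"rot":[0,0,0],"jaw":0.02},{"translation":[0.004,0,0],"rot":[0,0,0],"jaw":0.02},{"translation":[0.004,0,0],"rot":[0,0,0],"jaw":0.02},{"translation":[0.004,0,0],"rot":[0,0,0],"jaw":0.02},{"translation":[0.004,0,0],"rot":[0,0,0],"jaw":0.02},{"translation":[0.004,0,0],"rot":[0,0,0],"jaw":0.02},{"translation":[0.002,0,0],"rot":[0,0,0],"jaw":0.02}]'; python3 st.py
```

```text
clock: 5.45
position: [0.4902, 0.2708, 0.0393]
ee_rot: [0.087, 3.137, 0.003]
force: [2.9, 0.4, 7.0]
width: 0.215
5.45 [0.4902 0.2708 0.0393] force [2.9434 0.4495 6.9696] w 0.2147720696883031
[[-0.9985  0.0552  0.0036]
 [ 0.0552  0.9985  0.0019]
 [-0.0035  0.0021 -1.    ]] yaw -3.1626258608114433
```

```bash
python3 -m creep '[{"translation":[0.002,0,0.0001],"rot":[0,0,0],"jaw":0.02},{"translation":[0.004,0,0],"rot":[0,0,0],"jaw":0.02},{"translation":[0.004,0,0],"rot":[0,0,0],"jaw":0.02},{"translation":[0.004,0,0],"rot":[0,0,0],"jaw":0.02},{"translation":[0.004,0,0],"rot":[0,0,0],"jaw":0.02},{"translation":[0.004,0,0],"rot":[0,0,0],"jaw":0.02},{"translation":[0.004,0,0],"rot":[0,0,0],"jaw":0.02},{"translation":[0.004,0,0],"rot":[0,0,0],"jaw":0.02},{"translation":[0.002,0,0],"rot":[0,0,0],"jaw":0.02},{"translation":[0.001,0,0],"rot":[0,0,0],"jaw":0.02}]'; python3 -c "
from h import *;import cv2
for n in ['wrist','top']:
  im=optics.get_image(n); cv2.imwrite('pics/e_%s.png'%n,im[:,:,::-1]);ci=optics.camera_info(n)
  for t,z in [('front_lip',.02),('long_plate_front',.0225),('short_plate',.02)]:
    print(n,t,[(round(d['score'],2),d['location'],bp(n,d['location'],z,ci)) for d in optics.pinpoint(n,t)][:2])
"; python3 st.py
```

```text
clock: 6.28
position: [0.4576, 0.2728, 0.0393]
ee_rot: [0.087, 3.136, 0.004]
force: [2.2, 0.1, 8.0]
width: 0.218
wrist front_lip [(0.78, [179.9, 113.3], array([0.38179308, 0.23032434, 0.02      ]))]
wrist long_plate_front [(0.98, [278.6, 149.6], array([0.40072573, 0.2750393 , 0.0225    ]))]
wrist short_plate []
top front_lip []
top long_plate_front [(0.55, [342.7, 188.8], array([0.53519829, 0.04613835, 0.0225    ]))]
top short_plate [(0.73, [265.0, 199.5], array([0.51723813, 0.18349082, 0.02      ]))]
6.6833 [0.4574 0.2728 0.0393] force [ 1.4409 -0.4085  9.7995] w 0.21654083332020455
[[-0.9985  0.0553  0.0034]
 [ 0.0553  0.9985  0.0022]
 [-0.0033  0.0024 -1.    ]] yaw -3.1680513496196028
```

View pics/e_wrist.png

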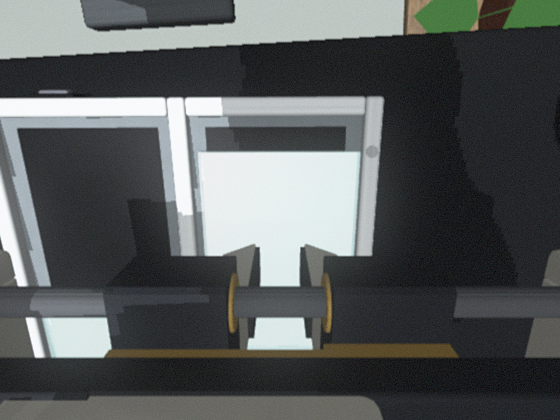

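View pics/e_top.png

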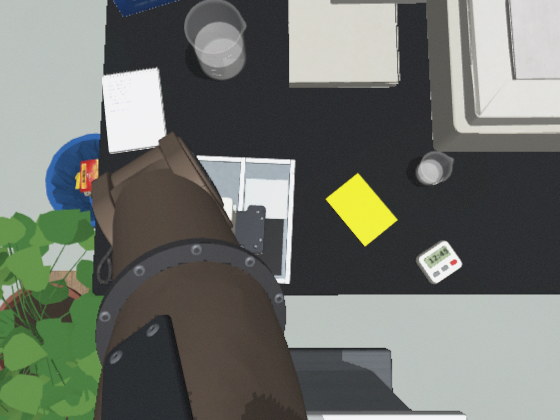

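About 16 mm remain: the plate front is at row 150 and the lip's inner face at about row 117. I'll approach slowly and watch the force.

```bash
python3 -m creep '[{"translation":[0.002,0,0],"rot":[0,0,0],"jaw":0.02},{"translation":[0.003,0,0],"rot":[0,0,0],"jaw":0.02},{"translation":[0.003,0,0],"rot":[0,0,0],"jaw":0.02},{"translation":[0.002,0,0],"rot":[0,0,0],"jaw":0.02},{"translation":[0.002,0,0],"rot":[0,0,0],"jaw":0.02},{"translation":[0.001,0,0],"rot":[0,0,0],"jaw":0.02},{"translation":[0.001,0,0],"rot":[0,0,0],"jaw":0.02}]'; python3 -m creep '[{"translation":[0.0008,0,0],"rot":[0,0,0],"jaw":0.02},{"translation":[0.0008,0,0],"rot":[0,0,0],"jaw":0.02}]'; python3 -m creep '[{"translation":[0.0008,0,0],"rot":[0,0,0],"jaw":0.02},{"translation":[0.0008,0,0],"rot":[0,0,0],"jaw":0.02}]';  python3 -c "
from h import *;import cv2
n='wrist'
im=optics.get_image(n); cv2.imwrite('pics/f_%s.png'%n,im[:,:,::-1]);ci=optics.camera_info(n)
for t,z in [('front_lip',.02),('long_plate_front',.0225)]:
    print(n,t,[(round(d['score'],2),d['location'],bp(n,d['location'],z,ci)) for d in optics.pinpoint(n,t)][:2])
"; python3 st.py
```

```text
clock: 7.27
position: [0.4438, 0.2736, 0.0393]
ee_rot: [0.087, 3.136, 0.004]
force: [3.0, 0.3, 8.9]
width: 0.216
clock: 7.43
position: [0.4423, 0.2736, 0.0393]
ee_rot: [0.087, 3.136, 0.004]
force: [2.6, -0.1, 9.2]
width: 0.221
clock: 7.6
position: [0.441, 0.2738, 0.0393]
ee_rot: [0.087, 3.136, 0.004]
force: [4.2, 0.2, 8.1]
width: 0.218
wrist front_lip [(0.62, [179.4, 151.5], array([0.38266249, 0.22867673, 0.02      ]))]
wrist long_plate_front [(0.72, [279.0, 151.4], array([0.38500219, 0.27618697, 0.0225    ]))]
7.75 [0.4409 0.2738 0.0393] force [ 2.4309 -0.0232  9.0008] w 0.21763899530118505
[[-0.9984  0.0555  0.0044]
 [ 0.0555  0.9985  0.0025]
 [-0.0043  0.0027 -1.    ]] yaw -3.1812990999924873
```

View pics/f_wrist.png

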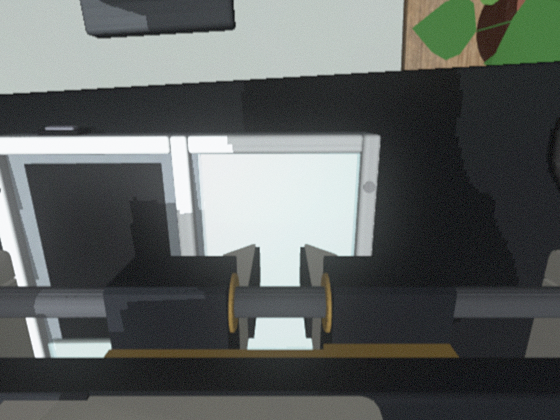

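```bash
for i in 1; do python3 -m creep '[{"translation":[0.001,0,0],"rot":[0,0,0],"jaw":0.02}]'; done; python3 -m creep '[{"translation":[0.001,0,0],"rot":[0,0,0],"jaw":0.02}]';  python3 -m creep '[{"translation":[0.001,0,0],"rot":[0,0,0],"jaw":0.02},{"translation":[0,0,0],"rot":[0,0,0],"jaw":0.02}]'; python3 -c "
from h import *;import cv2
n='wrist'
im=optics.get_image(n); cv2.imwrite('pics/g_%s.png'%n,im[:,:,::-1]);ci=optics.camera_info(n)
a=cv2.resize(cv2.imread('pics/f_wrist.png')[120:200,150:400],None,fx=3,fy=3);b=cv2.resize(im[120:200,150:400,::-1],None,fx=3,fy=3)
cv2.imwrite('pics/g_cmp.png',np.vstack([a,b]))
"; python3 st.py
```

```text
clock: 7.83
position: [0.4402, 0.2738, 0.0393]
ee_rot: [0.087, 3.136, 0.004]
force: [3.9, -0.1, 8.2]
width: 0.22
clock: 7.92
position: [0.4391, 0.2739, 0.0393]
ee_rot: [0.087, 3.136, 0.004]
force: [3.9, -0.6, 7.5]
width: 0.22
clock: 8.08
position: [0.4379, 0.274, 0.0393]
ee_rot: [0.087, 3.136, 0.004]
force: [4.2, -0.8, 8.4]
width: 0.218
8.1333 [0.4379 0.274  0.0393] force [ 3.6188 -0.0769  8.6579] w 0.21709423815877274
[[-0.9985  0.0554  0.0045]
 [ 0.0554  0.9985  0.0026]
 [-0.0044  0.0028 -1.    ]] yaw -3.177348463947006
```

View pics/g_cmp.png

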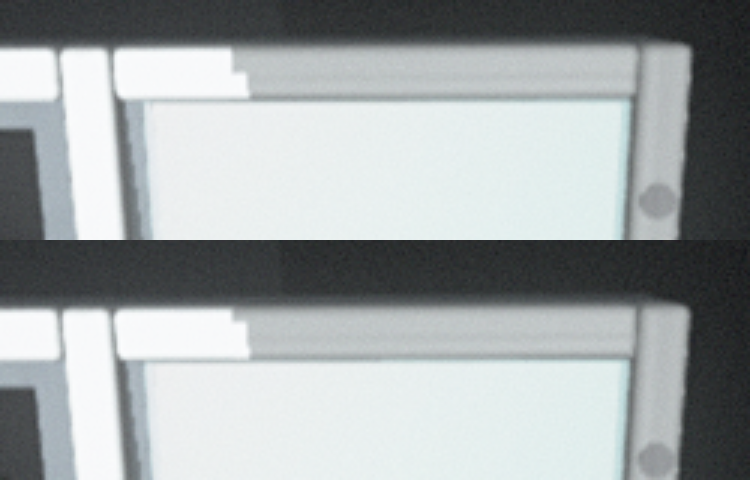

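Over those 3 mm the lip moved with the camera while the plate edge stayed against it, so the plate is stopped at the lip and the fingers slip. I'll lift off straight up.

```bash
python3 -m creep '[{"translation":[0,0,-0.002],"rot":[0,0,0],"jaw":0.02},{"translation":[0,0,-0.004],"rot":[0,0,0],"jaw":0.02},{"translation":[0,0,-0.01],"rot":[0,0,0],"jaw":0.02},{"translation":[0,0,-0.02],"rot":[0,0,0],"jaw":0.02},{"translation":[0,0,-0.03],"rot":[0,0,0],"jaw":0.02},{"translation":[0,0,-0.03],"rot":[0,0,0],"jaw":0.02},{"translation":[0,0,-0.03],"rot":[0,0,0],"jaw":0.02},{"translation":[0,0,-0.01],"rot":[0,0,0],"jaw":0.02},{"translation":[0,0,0],"rot":[0,0,0],"jaw":0.02}]'; python3 -c "
from h import *;import cv2
for n in ['wrist','side']:
  im=optics.get_image(n); cv2.imwrite('pics/h_%s.png'%n,im[:,:,::-1]);ci=optics.camera_info(n)
  for t,z in [('front_lip',.02),('long_plate_front',.0225),('long_plate_top',.025),('short_plate',.02)]:
    print(n,t,[(round(d['score'],2),d['location'],bp(n,d['location'],z,ci)) for d in optics.pinpoint(n,t)][:3])
"; python3 st.py
```

```text
clock: 8.88
position: [0.4367, 0.2739, 0.1773]
ee_rot: [0.086, 3.136, 0.006]
force: [0.1, 0.5, 0.1]
width: 0.225
wrist front_lip [(0.85, [223.4, 137.8], array([0.382059  , 0.22751003, 0.02      ]))]
wrist long_plate_front [(0.65, [279.7, 136.3], array([0.38331256, 0.2762911 , 0.0225    ]))]
wrist long_plate_top [(0.84, [20.6, 267.7], array([0.49178155, 0.02356934, 0.025     ])), (0.75, [276.8, 196.5], array([0.43575949, 0.2707763 , 0.025     ]))]
wrist short_plate []
side front_lip [(0.61, [340.7, 279.7], array([0.38146623, 0.23187937, 0.02      ]))]
side long_plate_front [(0.94, [259.4, 204.2], array([0.53292138, 0.06943625, 0.0225    ])), (0.88, [337.1, 298.2], array([0.38571252, 0.27216247, 0.0225    ]))]
side long_plate_top [(0.8, [302.8, 297.6], array([0.43620397, 0.27989957, 0.025     ])), (0.67, [277.0, 192.6], array([0.50541726, 0.03450497, 0.025     ])), (0.27, [337.7, 299.6], array([0.38486115, 0.27693232, 0.025     ]))]
side short_plate [(0.82, [255.4, 247.8], array([0.52289039, 0.17951268, 0.02      ]))]
9.3833 [0.4353 0.2728 0.1734] force [0.1896 0.0597 0.575 ] w 0.21762060098458763
[[-0.9985  0.055  -0.0009]
 [ 0.055   0.9985 -0.0008]
 [ 0.0009 -0.0008 -1.    ]] yaw -3.151814680527755
```

View pics/h_wrist.png

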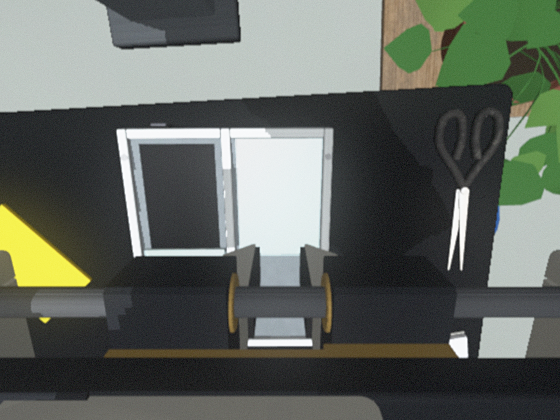

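View pics/h_side.png

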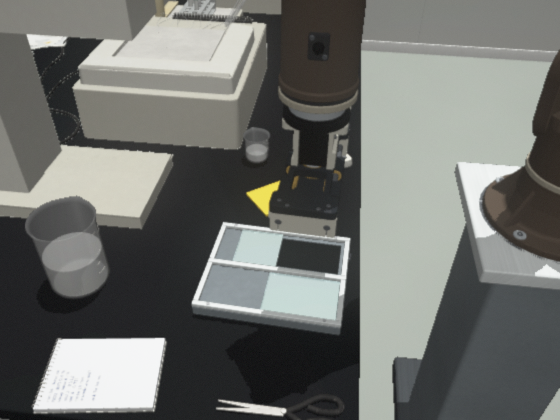

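```bash
python3 -c "
import cv2
a=cv2.imread('pics/h_wrist.png')[115:265,210:345];cv2.imwrite('pics/h_crop.png',cv2.resize(a,None,fx=4,fy=4,interpolation=cv2.INTER_CUBIC))"
```

```text
(no output)
```

View pics/h_crop.png

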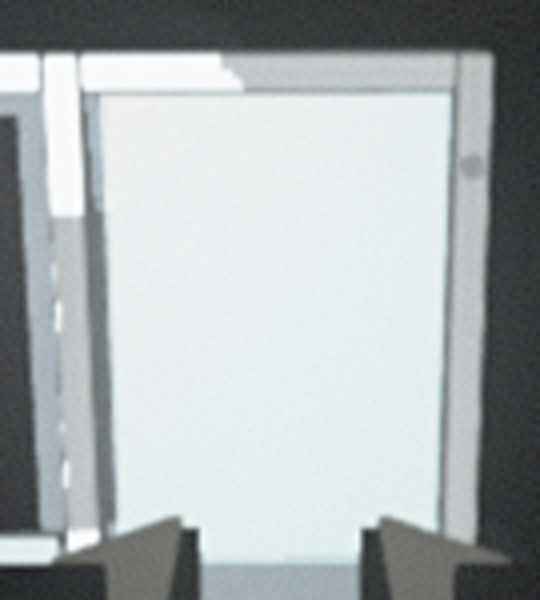

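The plate's front edge meets the lip with no visible gap. It lies flat between the rails, and the hand is 0.13 m clear, so I'm handing in.

```bash
python3 -c "
from cell import arm
print(arm.sign_off(), arm.observe()['clock'])"
```

```text
the job is handed in; nothing more can be done
the job is handed in; nothing more can be done
```

The long glass plate now lies against the front lip of its lane and covers the dark window. I handed the job in at about 9.4 s, well inside the 32 s limit.

- **What I did:** I pressed near the plate's centre with about 8–10 N, jaws set to 20 mm. I slid it roughly 88 mm forward until it stopped and the fingers slipped about 3 mm on it. Then I lifted the hand straight up, clear of everything.
- **Plate position:** After the lift, the wrist view showed no visible gap at the lip and the plate flat between the rails. Its front edge measured x ≈ 0.383 m in the wrist view and 0.386 m in the side view. The lip measured about 0.382 m, so they agree within the 2 mm calibration.
- **Other things:** The short plate and the yellow look-alike appeared unmoved in the side view, and the force on the hand was near zero.
- **Checks that failed or disagreed:** The networks sometimes returned the yellow look-alike as the long plate, and I ignored those. They missed the short plate in the last wrist picture. I took no final top view; the arm blocked it when I last looked, during the slide.

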